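# Level the tilting stage by touch and set the key cup on it

### The arm

A 6-joint arm with a two-finger parallel gripper is mounted at the origin on a cart in front of the work surface, level with it; the furniture and walls round the work are solid. World frame = base frame: x ahead of the robot, y to its left, z up, the work surface at z = 0. Lengths are in m, angles in rad, forces in N, time in s.
With the tool pointing down it reaches from about 0.35 to 0.975 m from the base axis. Payload 4.9 kg.
Tool frame: the origin (TCP) lies on the front face of the gripper's body, between the roots of the fingers; the fingertips stand ctrl.tip_extent ahead of it and the grasp point (between the pads) lies 54 mm ahead of it (ctrl.tip_extent is the distance from the TCP to the fingertips, in m); z points along the fingers, y is the line along which they close (so a half turn about z gives the same grasp; the last joint's range is limited). The gripper opens to 85 mm and grips with 20 to 120 N. Pads are 22 mm wide; open, the fingers measure 114 mm over their backs; the gripper's body (76 mm by 85 mm) begins 54 mm behind the grasp point. The pads swing forward as they close: fully open they stand 13 mm farther back than shut.
Start: joints at [-1.363, 0.053, 1.613, -0, 1.476, -0.119], TCP at [0.201, -0.592, 0.304] pointing down, gripper open.
Joint ranges: [-3.01, 3.01], [-1.01, 2.22], [0.06, 2.58], [-1.02, 4.17], [0.09, 2.62], [-3.14, 3.14]. Speed limits (rad/s): [2.57, 2.57, 3.14, 3.14, 3.14, 3.14].

### API

Orientations are given as a rotation vector (axis times angle).
In Python, from station import ctrl gives the robot as it stands.
- The arm moves only by the tool apply_moves, never from a script. Its argument "rows" is one flat list of numbers, 6 for each row, row after row: the shift along the tool's x, y, z normalised to -1 to 1, where 1 is 0.6 m, then the turn, a rotation vector about the tool's x, y, z normalised to -1 to 1, where 1 is 90 degrees. A call has 1 to 20 rows; each row is the pose to reach, as a shift and turn from the pose commanded when the call began, along the tool's axes at that moment; what a row does not reach only later rows make up. A row lasts 1/10 s, in which the tool goes at most 50 mm and 8.59 degrees, less where a joint would pass 70% of its speed; a pose out of reach is approached as far as the arm can. A call with a number of a shift or a turn outside -1 to 1 is refused whole. A call with a gripper value outside its range is refused whole. "grip" is the opening, from 0 (shut) to 1 (fully open), set as the call begins (left out, the last holds). The fingers move at their own pace and stop on an object; "grip_force" is the grip in N (left out, the last holds). Time passes only in rows, so rows that repeat a pose let the fingers close. It gives the time, the measured TCP pose, the force, the opening and the grip force at its end, in the units of the state.
- ctrl.get_obs(): the state, without advancing time (a new reading comes with each control period).
- ctrl.get_image(name): name is "scene" or "side" or "wrist"; returns (picture, depth): 400x640x3 uint8, blue, green, red; 400x640 float32, m along the optical axis (not along the pixel's ray), 0 where there is no reading.
- ctrl.camera_model(name): a dict with "mtx" (3x3 intrinsics, pixels), "k1" (the pictures are not rectified: a ray, as slopes to the right and down, at radius r is drawn at 1 + k1 r^2 times it, then the intrinsics apply), "R" (3x3) and "t" (3): a world point X has camera coordinates R X + t; the wrist camera has in their place "tool_from_camera" (4x4, takes a point from camera to tool coordinates, whose origin is the TCP and whose axes are the flange's). Camera axes: x right, y down, z forward; pixel columns grow to the right and rows downward; lengths in m; the calibration is good to about 2 mm. A picture is of the moment at which its call begins: read the wrist's pose just before it. camera_model takes no time and is no camera call.
- ctrl.finish_job(): hands the job in; it is judged then, once.
The state is a dict: "t": time; "q": joint angles; "dq": joint speeds; "effort": joint torques, N m; "tool_pos": TCP position; "tool_rot": TCP orientation; "contact_force": force on the tool from outside, world axes, zero at the start; "wrist_torque": the same for the moment, N m; "opening": finger opening in m; "grip_force": force on a finger pad.
Only numpy, scipy, OpenCV 4.12 (cv2) and the standard library are available. Lean on these libraries where they do the work, as an engineer would, in place of code of your own. Each camera call takes 0.05 s, during which the arm holds its last target. There are 200 camera calls.

### The job

The square tilting stage has been knocked out of level. Take the ball-ended probe out of its wooden block and touch it lightly at several points across the stage's face to feel where it stands high, then press it down there with the probe, firmly but never harder than about 2 kg, until the face is level to about a degree. Put the probe back upright in its block, and then set the brass key cup gently, mouth up, on the middle of the stage so that it stands level for gluing; leave the glue bottle and the wax pot where they are.

Things in the scene. Friction and masses are not known exactly. Their poses are not given: they have to be found in the camera images.
- stage: tilting stage, fixed: round grey foot 104 mm across, height column, knuckle of two crossed pins, square aluminium face plate 120 x 120 x 10 mm scribed with a 20 mm grid. Origin: centre of the foot's underside on the table; z up, x and y parallel to the plate's edges. This pose is the foot's and does not tell the plate's height or tilt. The middle of the face is over the origin within 2 mm
- probe: ball-ended hand probe, 70 g, upright in its block at the start: dark round wooden handle 16 mm in diameter on top, brass flange 22 mm in diameter, 4 mm thick, below it a 6 mm steel stem ending in an 8 mm ball. Origin: centre of the flange's underside, z up along the handle, which runs from 4 to 64 mm over the origin (grip it at 25 to 45 mm, 60 N); the ball's lowest point is 48 mm below the origin
- probe_tip (a point): lowest point of the probe's ball, 48 mm below the probe's origin
- probe_block: beech block 56 x 56 mm, 60 mm high, fixed, with one round upright hole 14 mm in diameter and 56 mm deep in the middle of its top, in which the probe hangs by its flange. Origin at the centre of its underside.
- block_hole (a point): mouth of the block's hole, in the plane of the block's top; the probe's origin lies here when it is in its block
- key_cup: brass saxophone key cup, 55 to 90 g, loose on the table: flat-bottomed round cup 44 mm in outer diameter and 18 mm high, mouth up; a key arm leaves its side along its own +x and ends in a cross tube 34 mm long, 50 mm from the middle (arm and tube lie 6 to 14 mm above the underside). Grip the cup across its own y. Origin: centre of its underside, z up
- glue_bottle: bystander: small red glue bottle, 19 mm in diameter, 75 mm high, loose; origin under its centre
- pot_wax: bystander: small round white wax pot with lid, 48 mm in diameter, 39 mm high, loose; origin under its centre
- stage_sleeve (a point): top of the foot's clamp sleeve, on the stage's axis, 27 mm above the table. The column above it is clamped at a height that differs every time: the middle of the face is 66 to 82 mm above the table and stays so. The plate tilts about the foot's x and y axes on pins 18 mm under the face, each up to 0.09 rad off at the start (5 mm up or down at 50 mm from the middle)
- stage_clamp (a point): black clamp knob on the foot's -y side, 21 mm up; leave it. Both tilt pins are held by friction, without springs: the plate stays where it is put, bears 7 N at 50 mm from the middle and gives way there at about 11 N; over the middle it never gives. Pressing on the foot's x axis turns one pin only, on its y axis the other only; the far side rises as much as the pressed side sinks
Mind the look-alikes: they are no part of the job. Leave any purple look-alike of the probe_block alone.

How it is judged:
By the outcome, as a careful person would: the job done as asked, in the order asked, and still so for the second after the job is handed in, with the robot touching nothing.
It also fails if it takes over 72 s, if anything falls off the work surface, if the arm or the gripper's body presses on something with over 40 N, if the wrist force passes 120 N, or if a joint passes its speed limit or range.

## Working session

There is one attempt and no reset: what is moved stays moved. The work goes in short steps, Python scripts to look and compute and a tool call to move; the robot and the scene stay as the last step left them, time stands still between calls to the robot, and variables do not carry over. Pictures are saved under pics/ and viewed, at most 13 in all, crops included, and the job is handed in when it is done.

Besides the shell and the picture viewer there is one more tool, called after "Emit:" in YAML: its name, and indented under it one key for each argument. apply_moves: Moves the arm, as the interface text tells. Its arguments: {"type":"object","properties":{"rows":{"type":"array","items":{"type":"number"}},"grip":{"type":"number"},"grip_force":{"type":"number"}},"required":["rows"]}

```bash
ls; mkdir -p pics
cat > h.py <<'E'
import numpy as np, cv2
from scipy.spatial.transform import Rotation as Rn
from station import ctrl
def pose():
    o=ctrl.get_obs(); return np.array(o['tool_pos']),Rn.from_rotvec(o['tool_rot']).as_matrix()
def grab(n):
    p,R=pose(); im,d=ctrl.get_image(n); m=ctrl.camera_model(n)
    if 'R' in m: Rc=np.array(m['R']);t=np.array(m['t'])
    else:
        T=np.eye(4);T[:3,:3]=R;T[:3,3]=p;T=np.linalg.inv(T@np.array(m['tool_from_camera']));Rc=T[:3,:3];t=T[:3,3]
    np.savez('/tmp/%s.npz'%n,im=im,d=d,K=m['mtx'],k1=m['k1'],R=Rc,t=t); return im,d
def load(n): return np.load('/tmp/%s.npz'%n)
def dist(c): k=float(c['k1']); return np.array([k,0,0,0,0])
def w(c,u,v,z=None):
    "world of pixel by depth or on plane z"
    u=float(u);v=float(v)
    s=cv2.undistortPoints(np.array([[[u,v]]]),c['K'],dist(c)).ravel(); r=np.array([s[0],s[1],1.])
    o=-c['R'].T@c['t']; D=c['R'].T@r
    if z is None: return o+D*c['d'][int(round(v)),int(round(u))]
    return o+D*(z-o[2])/D[2]
def cloud(c):
    g=np.mgrid[0:400,0:640]; uv=np.stack([g[1].ravel(),g[0].ravel()],-1).astype(float)
    s=cv2.undistortPoints(uv[:,None],c['K'],dist(c))[:,0]; d=c['d'].ravel()
    P=np.c_[s*d[:,None],d]; return ((P-c['t'])@c['R']).reshape(400,640,3)
def px(c,X):
    X=np.atleast_2d(X).astype(float);return cv2.projectPoints(X[:,None],cv2.Rodrigues(c['R'])[0],c['t'],c['K'],dist(c))[0][:,0]
E
python3 - <<'E'
from h import *
print(ctrl.get_obs(), ctrl.tip_extent)
for n in('scene','side'):
    im,d=grab(n); cv2.imwrite(f'pics/{n}.png',im); c=load(n); print(n,-c['R'].T@c['t'],c['R'][2])
E
```

```text
pics
{'t': 0.0, 'q': array([-1.36298180e+00,  5.33775558e-02,  1.61428791e+00,  4.27639071e-05,
        1.47601511e+00, -1.18998083e-01]), 'dq': array([-0.00159307, -0.00278707, -0.00029244,  0.00164048,  0.00090167,
       -0.00175796]), 'effort': array([ 4.33259320e-04, -3.93681586e+01, -3.70175278e+01, -4.36315338e-05,
        7.17568793e-03, -4.68522074e-06]), 'tool_pos': array([ 0.20055284, -0.59144928,  0.30265368]), 'tool_rot': array([-3.09768419e+00, -5.10728553e-01,  7.87460580e-05]), 'contact_force': array([ 0.41295433, -0.87766449, -0.51730122]), 'wrist_torque': array([-0.0484789 , -0.02224058, -0.03381763]), 'grip_force': 0.0, 'opening': 0.085525293857331} 0.0726
scene [-1.3547586   0.14492118  1.13447004] [ 0.86135388  0.02420529 -0.50742842]
side [ 0.38280384 -1.07041959  0.85738336] [ 0.06137502  0.85075283 -0.52197004]
```

View pics/scene.png

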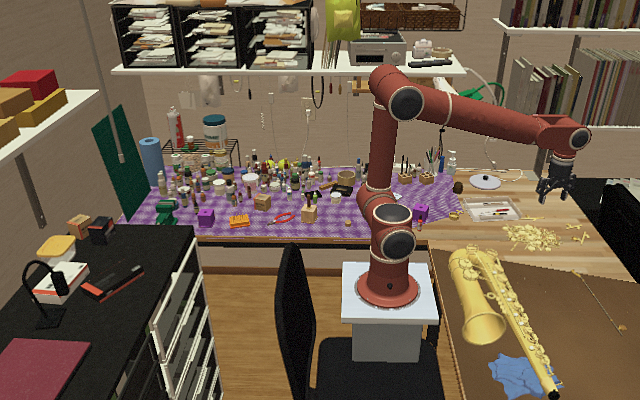

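View pics/side.png

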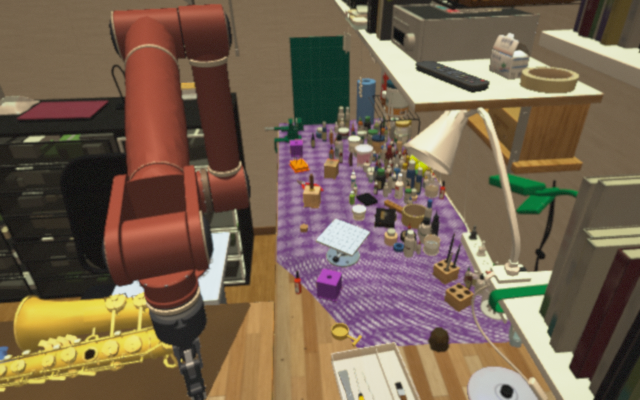

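The side view shows the stage at (343,238), a purple block at (329,283), beech blocks at (312,197) and (331,168), and the key cup at (341,331). I'll enlarge it.

Run:
```python
from h import *
c=load('side'); im=c['im'][140:350,270:470]
cv2.imwrite('pics/side2.png',cv2.resize(im[:, :],None,fx=2.85,fy=2.85,interpolation=cv2.INTER_CUBIC))
for u,v in[(343,238),(329,275),(312,190),(331,165),(341,331),(297,283),(359,212)]: print(u,v,w(c,u,v).round(3))
```

```text
343 238 [ 0.514 -0.025  0.08 ]
329 275 [ 0.46  -0.158  0.057]
312 190 [0.441 0.299 0.063]
331 165 [0.53  0.499 0.058]
341 331 [ 0.475 -0.309  0.003]
297 283 [ 0.371 -0.163  0.04 ]
359 212 [0.594 0.172 0.039]
```

View pics/side2.png

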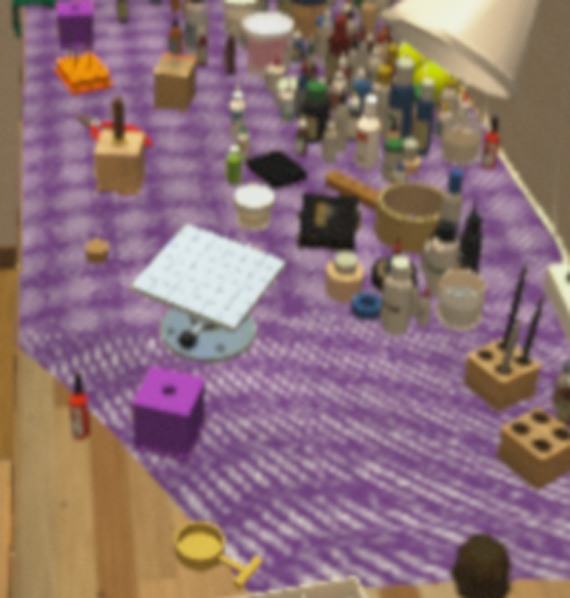

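```bash
cat >> h.py <<'E'
def Ryaw(a): # tool down, tool x at world angle a
    return np.array([[np.cos(a),np.sin(a),0],[np.sin(a),-np.cos(a),0],[0,0,-1.]])
def rel(pos,Rt=None):
    p,R=pose(); s=R.T@(np.array(pos)-p)/0.6
    r=np.zeros(3) if Rt is None else Rn.from_matrix(R.T@Rt).as_rotvec()/(np.pi/2)
    print('rel',s.round(4).tolist(),r.round(4).tolist(),'rows~',int(np.ceil(max(np.linalg.norm(s)*12,np.linalg.norm(r)*90/8.59))))
E
python3 - <<'E'
from h import *
print(np.array(ctrl.camera_model('wrist')['tool_from_camera']).round(3))
c=load('side');C=cloud(c);im=c['im'].astype(int)
# stage plane
m=(abs(C[...,0]-.515)<.09)&(abs(C[...,1]+.02)<.09)&(C[...,2]>.055)&(C[...,2]<.1)
P=C[m];print(len(P),P.min(0),P.max(0))
for _ in range(4):
    A=np.c_[P[:,:2]-P[:,:2].mean(0),np.ones(len(P))];s=np.linalg.lstsq(A,P[:,2],rcond=None)[0];r=P[:,2]-A@s;P=P[abs(r)<.004]
print('plane',s,P.mean(0),r.std(),len(P)); print(cv2.minAreaRect(P[:,:2].astype(np.float32)))
# cup: yellow
b,g,r=im[...,0],im[...,1],im[...,2]
m=(abs(C[...,0]-.48)<.09)&(abs(C[...,1]+.31)<.09)&(r-b>70)&(g>110)
ys,xs=np.nonzero(m);print(len(xs),xs.min(),xs.max(),ys.min(),ys.max(),C[m].mean(0),cv2.minAreaRect(C[m][:,:2].astype(np.float32)))
rel([.46,-.30,.34],Ryaw(0.)); rel([.46,-.30,.34],Ryaw(-.6))
E
```

```text
[[ 0.    -0.963 -0.268  0.068]
 [ 1.     0.    -0.     0.   ]
 [ 0.    -0.268  0.963 -0.07 ]
 [ 0.     0.     0.     1.   ]]
1150 [ 0.43351393 -0.09705189  0.0636935 ] [0.59789421 0.06805481 0.09014554]
plane [-0.04467938  0.08572123  0.07959214] [ 0.51574948 -0.01710672  0.07960215] 0.0016818033341797175 1042
((0.5162162780761719, -0.013817176222801208), (0.12501706182956696, 0.12123728543519974), 55.102516174316406)
1526 307 361 307 365 [ 0.4420471  -0.32467969  0.00106189] ((0.4554812014102936, -0.3099428713321686), (0.1797819435596466, 0.13079988956451416), 89.99507904052734)
rel [0.5655, -0.3215, -0.0613] [-0.0012, 0.0, 0.208] rows~ 8
rel [0.5655, -0.3215, -0.0613] [-0.0011, 0.0004, 0.59] rows~ 8
```

Emit:
apply_moves:
  rows: [0.1,-0.06,-0.01,0,0,0.05,0.2,-0.12,-0.02,0,0,0.1,0.3,-0.18,-0.03,0,0,0.15,0.4,-0.25,-0.05,0,0,0.2,0.5,-0.29,-0.06,0,0,0.208,0.566,-0.32,-0.06,0,0,0.208,0.566,-0.32,-0.06,0,0,0.208,0.566,-0.32,-0.06,0,0,0.208,0.566,-0.32,-0.06,0,0,0.208]

```text
t: 1.0
tool_pos: [0.4631, -0.2976, 0.34]
tool_rot: [-3.141, -0.01, -0.002]
contact_force: [-0.1, -0.1, -0.6]
opening: 0.0854
grip_force: 0.0
```

Run:
```python
from h import *
o=ctrl.get_obs();print(o['t'],o['tool_pos'],o['contact_force'],o['q'])
im,d=grab('wrist');cv2.imwrite('pics/w1.png',im)
# next: over the stage, then block
rel([.50,-.02,.34],Ryaw(0));rel([.43,.28,.34],Ryaw(0))
```

```text
1.0 [ 0.46314571 -0.29757744  0.34004597] [-0.07332802 -0.1447594  -0.5617512 ] [-7.06871299e-01 -1.44790805e-01  1.74400728e+00  1.53028095e-03
  1.54224125e+00  8.57417937e-01]
rel [0.0658, -0.4652, -0.0005] [-0.0001, 0.0003, 0.0028] rows~ 6
rel [-0.0487, -0.9657, -0.0004] [-0.0001, 0.0003, 0.0028] rows~ 12
```

View pics/w1.png

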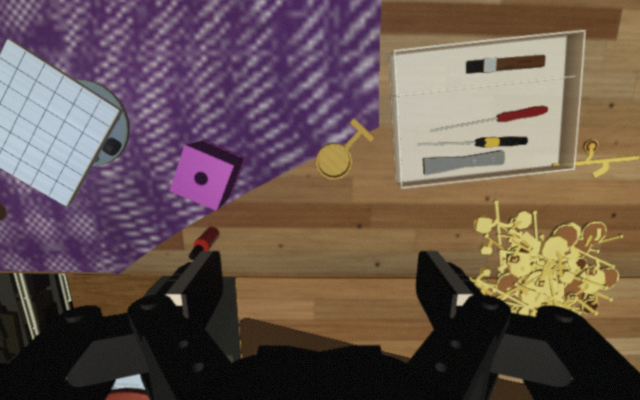

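Emit:
apply_moves:
  rows: [0.02,-0.08,0,0,0,0,0.03,-0.16,0,0,0,0,0.04,-0.24,0,0,0,0,0.05,-0.32,0,0,0,0,0.05,-0.4,0,0,0,0,0.05,-0.465,0,0,0,0,0.05,-0.465,0,0,0,0,0.05,-0.465,0,0,0,0]

```text
t: 1.85
tool_pos: [0.4903, -0.0226, 0.3395]
tool_rot: [3.141, 0.001, -0.001]
contact_force: [0.2, -0.3, 0.1]
opening: 0.0855
grip_force: 0.0
```

```bash
cp /tmp/wrist.npz /tmp/w1.npz
python3 - <<'E'
from h import *
im,d=grab('wrist');cv2.imwrite('pics/w2.png',im)
c=load('wrist');np.savez('/tmp/w2.npz',**c)
C=cloud(c)
m=(abs(C[...,0]-.515)<.09)&(abs(C[...,1]+.015)<.09)&(C[...,2]>.055)&(C[...,2]<.1)
P=C[m]
for _ in range(5):
    A=np.c_[P[:,:2]-P[:,:2].mean(0),np.ones(len(P))];s=np.linalg.lstsq(A,P[:,2],rcond=None)[0];r=P[:,2]-A@s;P=P[abs(r)<.003]
print('plane',s,r.std(),len(P),cv2.minAreaRect(P[:,:2].astype(np.float32)),pose())
c1=np.load('/tmp/w1.npz'); print('cup',w(c1,334,162,.018),'tube',w(c1,361,131,.012), 'hole-purple',w(c1,201,179,.06))
rel([.40,.28,.34],Ryaw(0))
E
```

```text
plane [-0.04635001  0.08342729  0.08155622] 0.0007509771489875595 14050 ((0.5150598883628845, -0.012753322720527649), (0.11982263624668121, 0.11947173625230789), 55.21342849731445) (array([ 0.4903918 , -0.02319737,  0.33952013]), array([[ 9.99999163e-01, -1.09840999e-03, -6.84066971e-04],
       [-1.09887327e-03, -9.99999167e-01, -6.77240382e-04],
       [-6.83322514e-04,  6.77991518e-04, -9.99999537e-01]]))
cup [ 0.46993603 -0.31565035  0.018     ] tube [ 0.5065442  -0.34750782  0.012     ] hole-purple [ 0.45689267 -0.16829168  0.06      ]
rel [-0.1512, -0.5052, -0.001] [0.0004, 0.0004, -0.0007] rows~ 7
```

View pics/w2.png

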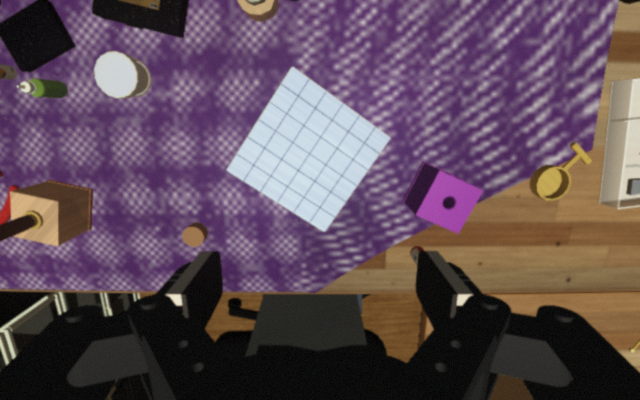

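Emit:
apply_moves:
  rows: [-0.02,-0.08,0,0,0,0,-0.05,-0.16,0,0,0,0,-0.08,-0.24,0,0,0,0,-0.11,-0.32,0,0,0,0,-0.13,-0.4,0,0,0,0,-0.15,-0.48,0,0,0,0,-0.15,-0.505,0,0,0,0,-0.15,-0.505,0,0,0,0,-0.15,-0.505,0,0,0,0]

```text
t: 2.8
tool_pos: [0.4014, 0.2797, 0.3395]
tool_rot: [3.14, -0.003, -0.001]
contact_force: [0.1, 0.2, 0.2]
opening: 0.0853
grip_force: 0.0
```

Run:
```python
from h import *
im,d=grab('wrist')
c=load('wrist');np.savez('/tmp/w3.npz',**c)
C=cloud(c);I=c['im'].astype(int)
near=(abs(C[...,0]-.435)<.08)&(abs(C[...,1]-.29)<.08)
m=near&(abs(C[...,2]-.06)<.006)&(I[...,2]>130)
print('top',m.sum(),cv2.minAreaRect(C[m][:,:2].astype(np.float32)),C[m][:,2].mean())
m=near&(C[...,2]>.115)&(C[...,2]<.135);print('handle top',m.sum(),np.median(C[m],0),C[m].min(0),C[m].max(0))
cv2.imwrite('pics/w3.png',im)
print(pose()[0])
```

```text
top 2472 ((0.4382086992263794, 0.3066079020500183), (0.05621675029397011, 0.055337876081466675), 77.0242691040039) 0.06051825848346077
handle top 237 [0.43932191 0.30587912 0.12370596] [0.43188473 0.29924333 0.11558962] [0.44596625 0.31348301 0.12613968]
[0.40143688 0.27940876 0.33962528]
```

View pics/w3.png

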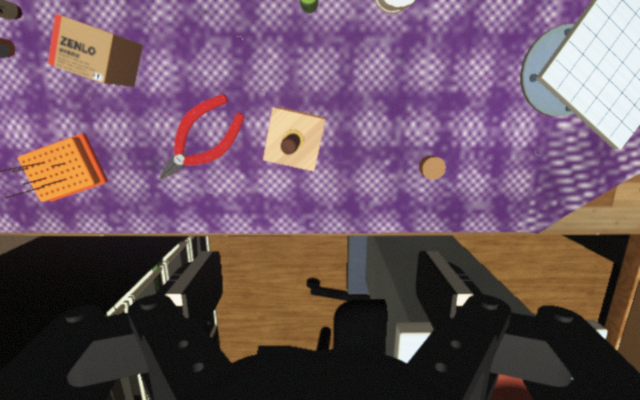

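Emit:
apply_moves:
  rows: [0.03,-0.022,0.05,0,0,0,0.062,-0.0447,0.12,0,0,0,0.062,-0.0447,0.19,0,0,0,0.062,-0.0447,0.26,0,0,0,0.062,-0.0447,0.318,0,0,0,0.062,-0.0447,0.318,0,0,0,0.062,-0.0447,0.318,0,0,0]
  grip: 1

```text
t: 3.55
tool_pos: [0.4385, 0.3065, 0.1494]
tool_rot: [3.141, -0.003, -0.001]
contact_force: [0.7, -0.0, 0.4]
opening: 0.0857
grip_force: 0.0
```

Emit:
apply_moves:
  rows: [0,0,0,0,0,0,0,0,0,0,0,0,0,0,0,0,0,0,0,0,0,0,0,0,0,0,0,0,0,0,0,0,0,0,0,0,0,0,0,0,0,0]
  grip: 0
  grip_force: 60

```text
t: 4.25
tool_pos: [0.4381, 0.308, 0.1498]
tool_rot: [-3.141, -0.0, -0.001]
contact_force: [0.1, -0.7, 4.3]
opening: 0.0145
grip_force: 58.5
```

Run:
```python
from h import *
o=ctrl.get_obs();print({k:o[k] for k in('t','tool_pos','tool_rot','contact_force','wrist_torque','opening','grip_force')})
```

```text
{'t': 4.25, 'tool_pos': array([0.43805914, 0.30797182, 0.14981271]), 'tool_rot': array([-3.14129837e+00, -3.78487847e-04, -1.17589450e-03]), 'contact_force': array([ 0.07355556, -0.65892374,  4.34788946]), 'wrist_torque': array([-0.1866799 ,  0.1222805 ,  0.00724694]), 'opening': 0.014497806151746387, 'grip_force': 58.51160114631057}
```

Emit:
apply_moves:
  rows: [0,0,-0.03,0,0,0,0,0,-0.09,0,0,0,0,0,-0.15,0,0,0,0,0,-0.167,0,0,0,0.02,0.08,-0.167,0,0,0,0.04,0.16,-0.167,0,0,0,0.06,0.24,-0.167,0,0,0,0.08,0.32,-0.167,0,0,0,0.1,0.4,-0.167,0,0,0,0.12,0.48,-0.167,0,0,0,0.128,0.534,-0.167,0,0,0,0.128,0.534,-0.167,0,0,0,0.128,0.534,-0.167,0,0,0]

```text
t: 5.55
tool_pos: [0.5141, -0.0129, 0.2478]
tool_rot: [-3.141, 0.002, 0.004]
contact_force: [0.3, 0.4, -1.5]
opening: 0.0148
grip_force: 59.0
```

Run:
```python
from h import *
o=ctrl.get_obs();print({k:o[k] for k in('t','tool_pos','tool_rot','contact_force','wrist_torque','opening','grip_force')})
im,d=grab('side');c=load('side');q=px(c,[[.515,-.013,.1]])[0].astype(int);print(q)
cv2.imwrite('pics/s3.png',cv2.resize(im[q[1]-70:q[1]+40,q[0]-70:q[0]+70],None,fx=5,fy=5,interpolation=cv2.INTER_CUBIC))
```

```text
{'t': 5.55, 'tool_pos': array([ 0.51406251, -0.01289512,  0.24780556]), 'tool_rot': array([-3.14053807e+00,  2.49900389e-03,  3.68268719e-03]), 'contact_force': array([ 0.28539701,  0.44939328, -1.52605523]), 'wrist_torque': array([-0.02530063, -0.00448191, -0.0198348 ]), 'opening': 0.01479703362995086, 'grip_force': 58.95343632437289}
[342 230]
```

View pics/s3.png

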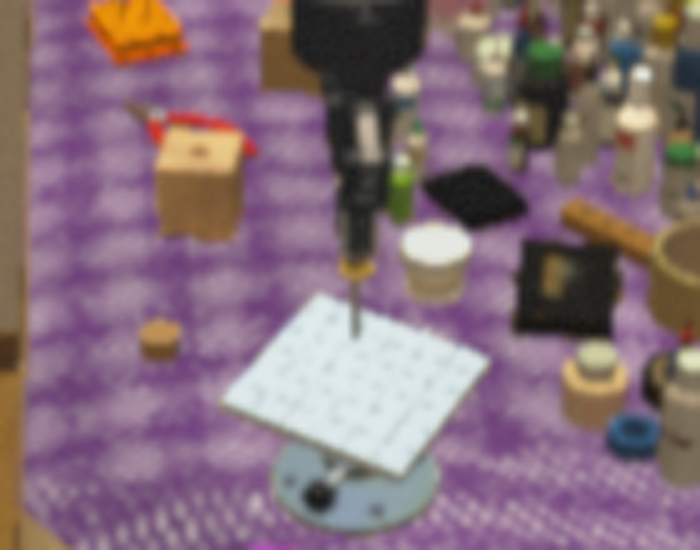

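The probe hangs upright in the gripper at (355,300), with its tip over the middle of the stage.

Emit:
apply_moves:
  rows: [0,0,0.02,0,0,0,0,0,0.038,0,0,0,0,0,0.04,0,0,0,0,0,0.041,0,0,0,0,0,0.042,0,0,0,0,0,0.043,0,0,0,0,0,0.043,0,0,0]

```text
t: 6.3
tool_pos: [0.5148, -0.0126, 0.2239]
tool_rot: [3.141, 0.0, 0.001]
contact_force: [0.2, 0.6, -0.6]
opening: 0.0144
grip_force: 58.9
```

Emit:
apply_moves:
  rows: [0,0,0.001,0,0,0,0,0,0.002,0,0,0,0,0,0.003,0,0,0]

```text
t: 6.6
tool_pos: [0.5146, -0.0127, 0.2218]
tool_rot: [3.142, 0.0, 0.0]
contact_force: [0.0, -0.6, -0.8]
opening: 0.0145
grip_force: 58.9
```

Emit:
apply_moves:
  rows: [0,0,0.001,0,0,0,0,0,0.002,0,0,0]

```text
t: 6.8
tool_pos: [0.5146, -0.0127, 0.2204]
tool_rot: [-3.142, -0.0, 0.0]
contact_force: [0.0, 0.2, -0.4]
opening: 0.0147
grip_force: 58.9
```

Emit:
apply_moves:
  rows: [0,0,0.001,0,0,0,0,0,0.002,0,0,0]

```text
t: 7.0
tool_pos: [0.5146, -0.0126, 0.2192]
tool_rot: [-3.142, -0.0, 0.0]
contact_force: [-0.7, -1.1, -0.7]
opening: 0.0148
grip_force: 58.9
```

Emit:
apply_moves:
  rows: [0,0,0.001,0,0,0,0,0,0.002,0,0,0]

```text
t: 7.2
tool_pos: [0.5148, -0.0126, 0.2186]
tool_rot: [3.142, 0.0, 0.001]
contact_force: [-1.0, 0.3, 2.5]
opening: 0.0148
grip_force: 59.2
```

Emit:
apply_moves:
  rows: [0,0,-0.02,0,0,0,-0.03,-0.02,-0.022,0,0,0,-0.0685,-0.0475,-0.022,0,0,0,-0.0685,-0.0475,-0.015,0,0,0,-0.0685,-0.0475,-0.012,0,0,0,-0.0685,-0.0475,-0.0105,0,0,0,-0.0685,-0.0475,-0.0095,0,0,0,-0.0685,-0.0475,-0.009,0,0,0]

```text
t: 8.0
tool_pos: [0.4739, 0.0155, 0.2235]
tool_rot: [3.142, -0.001, -0.0]
contact_force: [-0.2, 1.0, -1.2]
opening: 0.0146
grip_force: 58.9
```

Emit:
apply_moves:
  rows: [0,0,0.001,0,0,0,0,0,0.0015,0,0,0]

```text
t: 8.2
tool_pos: [0.4738, 0.0157, 0.2229]
tool_rot: [3.141, -0.0, 0.001]
contact_force: [-0.6, -0.1, 0.5]
opening: 0.015
grip_force: 59.0
```

Emit:
apply_moves:
  rows: [0,0,0.001,0,0,0,0,0,0.0012,0,0,0]

```text
t: 8.4
tool_pos: [0.4738, 0.0158, 0.2226]
tool_rot: [3.141, 0.0, 0.001]
contact_force: [-0.7, -0.7, 3.5]
opening: 0.0147
grip_force: 59.2
```

Emit:
apply_moves:
  rows: [0,0,-0.015,0,0,0,0.05,-0.009,-0.017,0,0,0,0.1,-0.018,-0.017,0,0,0,0.116,-0.0208,-0.01,0,0,0,0.116,-0.0208,-0.004,0,0,0,0.116,-0.0208,-0.001,0,0,0,0.116,-0.0208,0,0,0,0,0.116,-0.0208,0.0005,0,0,0]

```text
t: 9.2
tool_pos: [0.5423, 0.0282, 0.2214]
tool_rot: [-3.142, 0.0, 0.001]
contact_force: [-0.7, 0.2, -0.5]
opening: 0.0146
grip_force: 58.9
```

Emit:
apply_moves:
  rows: [0,0,0.001,0,0,0,0,0,0.0015,0,0,0]

```text
t: 9.4
tool_pos: [0.5428, 0.0283, 0.2209]
tool_rot: [3.142, -0.0, 0.0]
contact_force: [0.1, -0.4, -0.3]
opening: 0.0143
grip_force: 59.0
```

Emit:
apply_moves:
  rows: [0,0,0.001,0,0,0,0,0,0.0012,0,0,0]

```text
t: 9.6
tool_pos: [0.5432, 0.0283, 0.2205]
tool_rot: [3.141, 0.0, 0.0]
contact_force: [0.2, -0.3, 2.2]
opening: 0.0143
grip_force: 59.1
```

Emit:
apply_moves:
  rows: [0,0,0.001,0,0,0,0,0,0.002,0,0,0,0,0,0.003,0,0,0,0,0,0.0035,0,0,0,0,0,0.0035,0,0,0]

```text
t: 10.1
tool_pos: [0.5437, 0.0284, 0.2196]
tool_rot: [3.142, 0.0, 0.002]
contact_force: [-2.4, -0.1, 7.6]
opening: 0.0144
grip_force: 59.8
```

Run:
```python
from h import *
o=ctrl.get_obs();print(o['t'],o['tool_pos'],o['contact_force'])
```

```text
10.1 [0.54368544 0.02837982 0.21962019] [-2.41698761 -0.12804234  7.56175416]
```

Emit:
apply_moves:
  rows: [0,0,0.001,0,0,0,0,0,0.0015,0,0,0,0,0,0.0015,0,0,0]

```text
t: 10.4
tool_pos: [0.5439, 0.0284, 0.2193]
tool_rot: [-3.142, -0.0, -0.003]
contact_force: [-3.8, -0.3, 9.0]
opening: 0.0144
grip_force: 60.1
```

Emit:
apply_moves:
  rows: [0,0,0,0,0,0]

```text
t: 10.5
tool_pos: [0.5439, 0.0284, 0.2193]
tool_rot: [-3.142, -0.0, -0.003]
contact_force: [-3.8, -0.3, 9.0]
opening: 0.0143
grip_force: 60.1
```

Emit:
apply_moves:
  rows: [0,0,0.001,0,0,0,0,0,0.002,0,0,0,0,0,0.002,0,0,0]

```text
t: 10.8
tool_pos: [0.544, 0.0285, 0.2183]
tool_rot: [-3.141, -0.0, -0.004]
contact_force: [-3.2, 1.2, 10.7]
opening: 0.0146
grip_force: 60.2
```

Run:
```python
from h import *
o=ctrl.get_obs();print(o['t'],o['tool_pos'],o['contact_force'],o['wrist_torque'])
im,d=grab('side');c=load('side');q=px(c,[[.515,-.013,.1]])[0].astype(int)
cv2.imwrite('pics/s4.png',cv2.resize(im[q[1]-60:q[1]+40,q[0]-60:q[0]+70],None,fx=6,fy=6,interpolation=cv2.INTER_CUBIC))
C=cloud(c)
m=(abs(C[...,0]-.515)<.09)&(abs(C[...,1]+.015)<.09)&(C[...,2]>.055)&(C[...,2]<.1)
P=C[m]
for _ in range(5):
    A=np.c_[P[:,:2]-P[:,:2].mean(0),np.ones(len(P))];s=np.linalg.lstsq(A,P[:,2],rcond=None)[0];r=P[:,2]-A@s;P=P[abs(r)<.003]
print(s,len(P),'u',s[:2]@[.571,.821],'v',s[:2]@[-.821,.571])
```

```text
10.8 [0.54400853 0.02854056 0.21831442] [-3.2348375   1.22256977 10.68840042] [ 0.28431763  0.70674163 -0.00297391]
[-0.05573507  0.07084588  0.07967318] 896 u 0.02633974402706033 v 0.08621148699936369
```

View pics/s4.png

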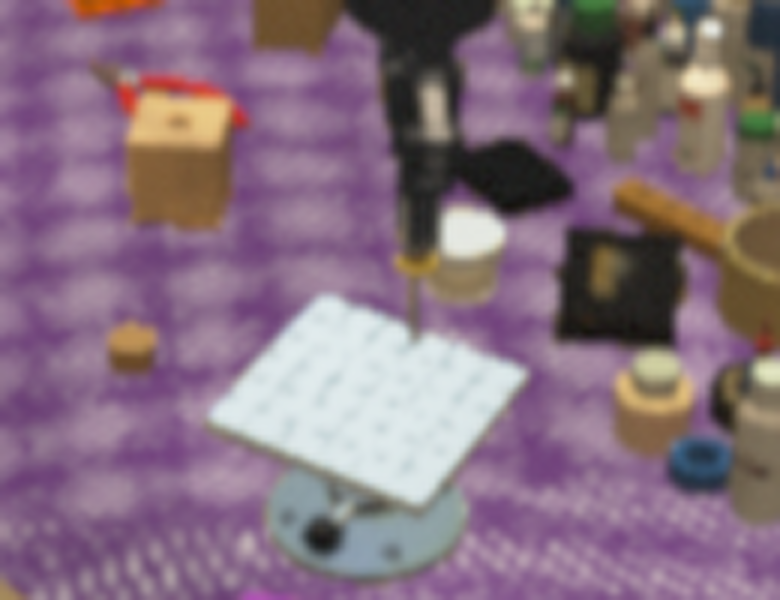

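Emit:
apply_moves:
  rows: [0,0,0.001,0,0,0,0,0,0.002,0,0,0,0,0,0.002,0,0,0]

```text
t: 11.15
tool_pos: [0.5441, 0.0287, 0.2172]
tool_rot: [-3.141, -0.0, -0.005]
contact_force: [-2.5, 1.3, 11.0]
opening: 0.0146
grip_force: 60.2
```

```bash
cat >> h.py <<'E'
def tilt(n='side'):
    sl=[]
    for _ in range(2):
        grab(n);c=load(n);C=cloud(c)
        m=(abs(C[...,0]-.515)<.09)&(abs(C[...,1]+.015)<.09)&(C[...,2]>.055)&(C[...,2]<.1)
        P=C[m]
        for _ in range(5):
            A=np.c_[P[:,:2]-[.515,-.013],np.ones(len(P))];s=np.linalg.lstsq(A,P[:,2],rcond=None)[0];r=P[:,2]-A@s;P=P[abs(r)<.003]
        sl.append(s)
    s=np.mean(sl,0); print(n,len(P),'u %.4f v %.4f h %.4f'%(s[:2]@[.571,.821],s[:2]@[-.821,.571],s[2]))
    o=ctrl.get_obs();print(o['t'],np.round(o['tool_pos'],4),np.round(o['contact_force'],1))
E
python3 -c "
from h import *
tilt()"
```

```text
side 914 u 0.0049 v 0.0837 h 0.0799
11.25 [0.5441 0.0287 0.2172] [-3.3  1.9 11. ]
```

Emit:
apply_moves:
  rows: [0,0,-0.01,0,0,0,0,0,-0.022,0,0,0,-0.05,0.01,-0.025,0,0,0,-0.1,0.02,-0.025,0,0,0,-0.117,0.022,-0.022,0,0,0,-0.117,0.022,-0.016,0,0,0,-0.117,0.022,-0.0145,0,0,0,-0.117,0.022,-0.014,0,0,0]

```text
t: 12.05
tool_pos: [0.4736, 0.0152, 0.223]
tool_rot: [-3.142, -0.0, 0.0]
contact_force: [-1.3, -0.1, 1.1]
opening: 0.0148
grip_force: 59.0
```

Emit:
apply_moves:
  rows: [0,0,0.001,0,0,0,0,0,0.002,0,0,0,0,0,0.003,0,0,0,0,0,0.004,0,0,0]

```text
t: 12.45
tool_pos: [0.4736, 0.0153, 0.222]
tool_rot: [-3.141, -0.0, -0.002]
contact_force: [-3.7, 1.5, 8.0]
opening: 0.0149
grip_force: 59.9
```

Emit:
apply_moves:
  rows: [0,0,0.001,0,0,0,0,0,0.002,0,0,0,0,0,0.003,0,0,0,0,0,0.004,0,0,0,0,0,0.004,0,0,0]

```text
t: 12.95
tool_pos: [0.4738, 0.0154, 0.2209]
tool_rot: [-3.141, -0.0, -0.002]
contact_force: [-4.7, 2.7, 12.2]
opening: 0.0147
grip_force: 60.4
```

```bash
python3 -c "
from h import *
tilt()"
```

```text
side 907 u 0.0036 v 0.0767 h 0.0801
13.05 [0.4738 0.0154 0.221 ] [-4.   2.7 13.2]
```

Emit:
apply_moves:
  rows: [0,0,0.001,0,0,0,0,0,0.002,0,0,0,0,0,0.003,0,0,0,0,0,0.004,0,0,0,0,0,0.004,0,0,0]

```text
t: 13.55
tool_pos: [0.4734, 0.0157, 0.2183]
tool_rot: [-3.14, -0.0, -0.0]
contact_force: [-5.6, 2.6, 12.4]
opening: 0.0146
grip_force: 60.4
```

```bash
python3 -c "
from h import *
tilt()"
```

```text
side 891 u 0.0031 v 0.0226 h 0.0800
13.65 [0.4734 0.0157 0.2182] [-5.9  2.  13.2]
```

1.1 mm is left on this side.

Emit:
apply_moves:
  rows: [0,0,0.0008,0,0,0,0,0,0.0016,0,0,0,0,0,0.0016,0,0,0]

```text
t: 13.95
tool_pos: [0.4732, 0.0158, 0.2171]
tool_rot: [-3.14, -0.0, 0.001]
contact_force: [-6.4, 2.7, 12.9]
opening: 0.0149
grip_force: 60.4
```

```bash
python3 -c "
from h import *
tilt()"
```

```text
side 870 u 0.0026 v -0.0023 h 0.0800
14.05 [0.4732 0.0158 0.2171] [-6.1  2.7 12.3]
```

Emit:
apply_moves:
  rows: [0,0,-0.01,0,0,0,0,0,-0.022,0,0,0,0.05,0.035,-0.022,0,0,0,0.1,0.07,-0.022,0,0,0,0.138,0.0955,-0.018,0,0,0,0.138,0.0955,-0.01,0,0,0,0.138,0.0955,-0.0075,0,0,0,0.138,0.0955,-0.0075,0,0,0]

```text
t: 14.85
tool_pos: [0.5553, -0.0419, 0.2191]
tool_rot: [3.142, 0.0, -0.0]
contact_force: [0.2, -0.4, -0.3]
opening: 0.0149
grip_force: 59.0
```

Emit:
apply_moves:
  rows: [0,0,0.001,0,0,0,0,0,0.0015,0,0,0]

```text
t: 15.05
tool_pos: [0.5553, -0.0417, 0.2188]
tool_rot: [3.141, 0.001, 0.001]
contact_force: [-1.2, 0.7, 2.0]
opening: 0.0144
grip_force: 59.1
```

Emit:
apply_moves:
  rows: [0,0,0.001,0,0,0,0,0,0.0012,0,0,0]

```text
t: 15.25
tool_pos: [0.5556, -0.0419, 0.2184]
tool_rot: [-3.141, -0.001, -0.001]
contact_force: [-1.0, 0.5, 3.6]
opening: 0.0146
grip_force: 59.4
```

Emit:
apply_moves:
  rows: [0,0,-0.015,0,0,0,-0.05,0.01,-0.016,0,0,0,-0.1,0.018,-0.016,0,0,0,-0.115,0.02,-0.01,0,0,0,-0.115,0.02,-0.004,0,0,0,-0.115,0.02,-0.0025,0,0,0,-0.115,0.02,-0.0025,0,0,0]

```text
t: 15.95
tool_pos: [0.4874, -0.0541, 0.2191]
tool_rot: [-3.141, -0.0, 0.0]
contact_force: [-0.4, -0.1, -0.8]
opening: 0.0147
grip_force: 59.0
```

Emit:
apply_moves:
  rows: [0,0,0.001,0,0,0,0,0,0.0015,0,0,0]

```text
t: 16.15
tool_pos: [0.4874, -0.0541, 0.2186]
tool_rot: [3.142, 0.001, 0.001]
contact_force: [-0.7, -0.3, 0.8]
opening: 0.0148
grip_force: 59.0
```

Emit:
apply_moves:
  rows: [0,0,0.001,0,0,0,0,0,0.0012,0,0,0]

```text
t: 16.35
tool_pos: [0.4873, -0.0542, 0.2183]
tool_rot: [3.141, 0.0, 0.002]
contact_force: [0.0, 0.2, 3.3]
opening: 0.0149
grip_force: 59.3
```

```bash
python3 -c "
from h import *
tilt();rel([.4381,.308,.247],Ryaw(0))"
```

```text
side 803 u 0.0029 v -0.0015 h 0.0800
16.45 [ 0.4872 -0.0542  0.2183] [-1.1 -0.2  2.4]
rel [-0.0817, -0.6037, -0.0481] [0.0001, -0.0009, 0.0001] rows~ 8
```

Emit:
apply_moves:
  rows: [0,0,-0.04,0,0,0,0,-0.06,-0.05,0,0,0,-0.02,-0.14,-0.05,0,0,0,-0.03,-0.22,-0.05,0,0,0,-0.04,-0.3,-0.05,0,0,0,-0.06,-0.38,-0.05,0,0,0,-0.07,-0.46,-0.05,0,0,0,-0.08,-0.54,-0.05,0,0,0,-0.082,-0.604,-0.05,0,0,0,-0.082,-0.604,-0.05,0,0,0,-0.082,-0.604,-0.05,0,0,0,-0.082,-0.604,-0.05,0,0,0]

```text
t: 17.65
tool_pos: [0.4373, 0.3075, 0.2469]
tool_rot: [3.141, -0.001, -0.001]
contact_force: [-0.5, 0.1, -0.4]
opening: 0.0149
grip_force: 59.1
```

Run:
```python
from h import *
for n in('side','scene'): grab(n)
out=[]
for n in('side','scene'):
    c=load(n);q=px(c,[[.438,.308,.10]])[0].astype(int);print(n,q,px(c,[[.4381,.308,.247-.138],[.4381,.308,.157],[.4385,.308,.06]]))
    out.append(cv2.resize(c['im'][q[1]-35:q[1]+35,q[0]-25:q[0]+25],None,fx=8,fy=8,interpolation=cv2.INTER_CUBIC))
cv2.imwrite('pics/ret.png',np.hstack(out))
o=ctrl.get_obs();print(o['t'],o['tool_pos'],o['tool_rot'])
```

```text
side [310 179] [[310.62185954 177.63147321]
 [310.17527139 165.64324357]
 [311.17241694 189.47142534]]
scene [307 199] [[307.60089821 197.65203084]
 [307.27122387 187.54013363]
 [307.93715259 207.68377734]]
17.75 [0.43763533 0.30713104 0.24726045] [ 3.14121191e+00 -2.58815364e-03 -6.07284500e-04]
```

View pics/ret.png

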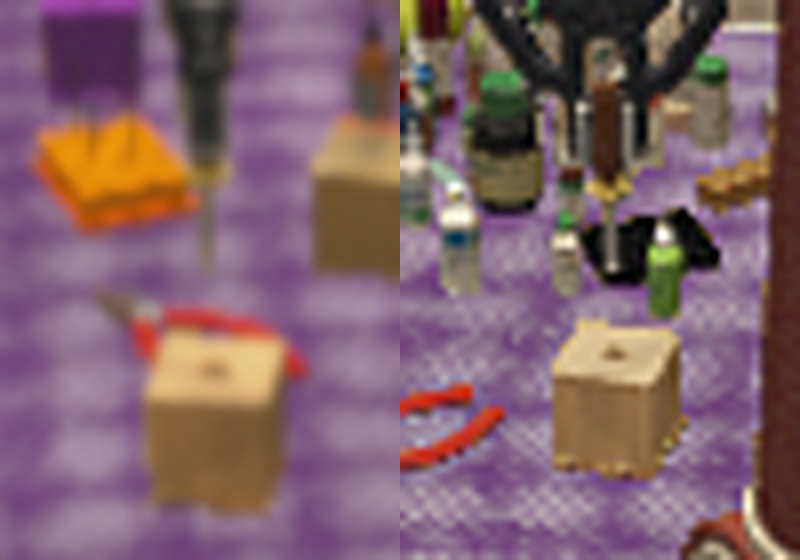

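Emit:
apply_moves:
  rows: [0.0013,-0.001,0.02,0,0,0,0.0013,-0.001,0.06,0,0,0,0.0013,-0.001,0.08,0,0,0,0.0013,-0.001,0.09,0,0,0,0.0013,-0.001,0.1,0,0,0,0.0013,-0.001,0.1,0,0,0]

```text
t: 18.35
tool_pos: [0.4381, 0.3087, 0.187]
tool_rot: [3.141, -0.0, -0.001]
contact_force: [0.6, 0.5, -0.3]
opening: 0.0147
grip_force: 59.0
```

Run:
```python
from h import *
o=ctrl.get_obs();print(o['t'],o['tool_pos'],o['contact_force'],o['wrist_torque'])
rel([.4382,.308,.1525])
```

```text
18.35 [0.43812578 0.30865807 0.18700207] [ 0.56864779  0.46196547 -0.33963045] [ 0.0172      0.04537198 -0.01916561]
rel [0.0002, 0.0011, 0.0575] [0.0, 0.0, 0.0] rows~ 1
```

Tip is in the hole with no contact force, so I'll lower the rest of the way.

Emit:
apply_moves:
  rows: [0,0,0.02,0,0,0,0,0,0.04,0,0,0,0,0,0.052,0,0,0,0,0,0.056,0,0,0,0,0,0.0585,0,0,0,0,0,0.0585,0,0,0]

```text
t: 18.95
tool_pos: [0.4383, 0.3089, 0.1524]
tool_rot: [-3.142, -0.0, -0.0]
contact_force: [0.1, 0.8, 0.5]
opening: 0.0148
grip_force: 59.0
```

Emit:
apply_moves:
  rows: [0,0,0.001,0,0,0,0,0,0.002,0,0,0]

```text
t: 19.15
tool_pos: [0.4385, 0.309, 0.1517]
tool_rot: [-3.141, -0.0, -0.001]
contact_force: [0.5, -0.3, -0.7]
opening: 0.0146
grip_force: 59.0
```

Emit:
apply_moves:
  rows: [0,0,0.001,0,0,0,0,0,0.0025,0,0,0,0,0,0.0025,0,0,0]

```text
t: 19.45
tool_pos: [0.4383, 0.3089, 0.1498]
tool_rot: [-3.142, -0.0, -0.0]
contact_force: [-0.3, 0.5, 0.3]
opening: 0.0151
grip_force: 59.2
```

Emit:
apply_moves:
  rows: [0,0,0.001,0,0,0,0,0,0.001,0,0,0]

```text
t: 19.65
tool_pos: [0.4384, 0.3089, 0.1498]
tool_rot: [3.142, 0.0, 0.0]
contact_force: [-1.5, -1.0, 4.5]
opening: 0.0147
grip_force: 59.6
```

Emit:
apply_moves:
  rows: [0,0,0,0,0,0,0,0,0,0,0,0,0,0,0,0,0,0,0,0,0,0,0,0,0,0,0,0,0,0,0,0,0,0,0,0,0,-0.03,0,0,0,0,0,-0.1,0,0,0,0,0,-0.18,0,0,0,0,0,-0.26,0,0,0,0,0,-0.26,0,0,0]
  grip: 1

```text
validation failed for argument at $.ro...
```

Run:
```python
from h import *
grab('wrist');c=load('wrist');C=cloud(c)
near=(abs(C[...,0]-.435)<.08)&(abs(C[...,1]-.30)<.08)
m=near&(C[...,2]>.115)&(C[...,2]<.135);print('handle top',m.sum(),np.median(C[m],0))
tilt()
rel([.43,-.31,.30],Ryaw(-.715))
```

```text
handle top 10064 [0.44563186 0.30865589 0.12949209]
side 893 u 0.0021 v -0.0028 h 0.0799
19.8 [0.4384 0.3089 0.1498] [-2.7 -1.4  4.8]
rel [-0.0141, 1.0315, -0.2504] [-0.0001, -0.0001, 0.4553] rows~ 13
```

Emit:
apply_moves:
  rows: [0,0,0,0,0,0,0,0,0,0,0,0,0,0,0,0,0,0,0,0,0,0,0,0,0,0,0,0,0,0,0,0,0,0,0,0]
  grip: 1

```text
t: 20.4
tool_pos: [0.4382, 0.3088, 0.1491]
tool_rot: [3.142, 0.0, -0.0]
contact_force: [-0.1, 0.2, -0.3]
opening: 0.0855
grip_force: 0.0
```

Emit:
apply_moves:
  rows: [0,0,-0.03,0,0,0,0,0,-0.1,0,0,0,0,0,-0.18,0,0,0,0,0,-0.25,0,0,0,0,0,-0.25,0,0,0]

```text
t: 20.9
tool_pos: [0.4408, 0.3102, 0.3077]
tool_rot: [-3.135, -0.0, -0.02]
contact_force: [1.4, -0.7, 1.0]
opening: 0.0854
grip_force: 0.0
```

Run:
```python
from h import *
grab('wrist');c=load('wrist');C=cloud(c)
near=(abs(C[...,0]-.435)<.08)&(abs(C[...,1]-.30)<.08)
m=near&(C[...,2]>.115)&(C[...,2]<.135);print('handle top',m.sum(),np.median(C[m],0))
tilt()
rel([.43,-.31,.30],Ryaw(-.715))
```

```text
handle top 282 [0.44072585 0.30867515 0.12371245]
side 886 u 0.0023 v -0.0014 h 0.0799
21.05 [0.438  0.3087 0.2986] [ 0.5  0.5 -0.2]
rel [-0.0134, 1.0312, -0.002] [0.0002, 0.0002, 0.4552] rows~ 13
```

Emit:
apply_moves:
  rows: [0,0.08,0,0,0,0.04,0,0.16,0,0,0,0.08,0,0.24,0,0,0,0.12,0.01,0.32,0,0,0,0.16,0.01,0.4,0,0,0,0.2,0.01,0.48,0,0,0,0.24,0.01,0.56,0,0,0,0.28,0.01,0.64,0,0,0,0.32,0.02,0.72,0,0,0,0.36,0.02,0.8,0,0,0,0.4,0.02,0.88,0,0,0,0.44,0.02,0.95,0,0,0,0.455,0.02,0.99,0,0,0,0.455,0.02,0.995,0,0,0,0.455,0.02,0.995,0,0,0,0.455,0.02,0.995,0,0,0,0.455]

```text
t: 22.65
tool_pos: [0.4501, -0.2869, 0.2978]
tool_rot: [-2.943, 1.097, 0.003]
contact_force: [0.5, 0.6, -0.4]
opening: 0.0855
grip_force: 0.0
```

Run:
```python
from h import *
grab('wrist');c=load('wrist')
q=px(c,[[.470,-.3157,.018]])[0].astype(int);print(q,pose()[0],c['d'][q[1],q[0]])
x0,y0=q[0]-60,q[1]-60
cv2.imwrite('pics/cup.png',cv2.resize(c['im'][max(y0,0):y0+120,max(0,x0):x0+120],None,fx=5,fy=5,interpolation=cv2.INTER_CUBIC)[:600,:600]);print(max(x0,0),max(y0,0))
```

```text
[327 141] [ 0.45027094 -0.28677493  0.29829582] 0.3599519
267 81
```

View pics/cup.png

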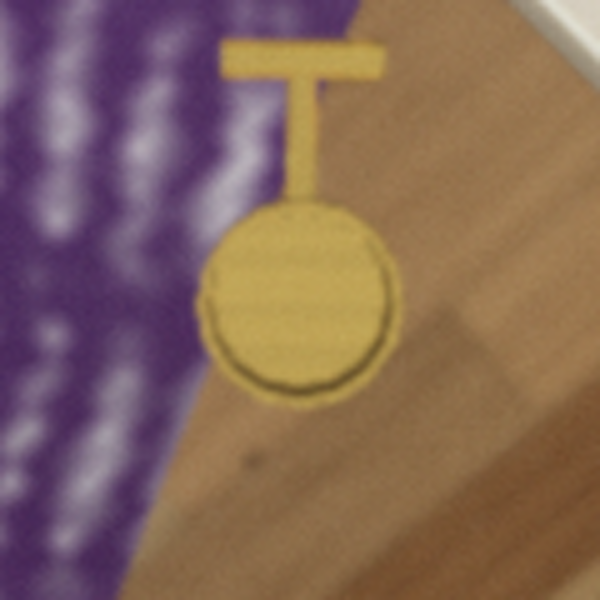

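Run:
```python
from h import *
c=load('wrist')
a=w(c,326.4,141.4,.018);b=w(c,327.2,92.6,.013);d=b-a;yaw=np.arctan2(d[1],d[0]);print(a,b,np.linalg.norm(d[:2]),yaw)
m=(c['im'][...,2].astype(int)-c['im'][...,0]>60)
rel([a[0],a[1],.120],Ryaw(yaw));rel([a[0],a[1],.0765],Ryaw(yaw))
```

```text
[ 0.47085374 -0.31531194  0.018     ] [ 0.50793487 -0.34825284  0.013     ] 0.049599520643541936 -0.7263394876615599
rel [0.0575, 0.0136, 0.2971] [-0.0002, 0.001, 0.0084] rows~ 4
rel [0.0576, 0.0136, 0.3696] [-0.0002, 0.001, 0.0084] rows~ 5
```

Emit:
apply_moves:
  rows: [0.03,0.007,0.06,0,0,0.004,0.0575,0.0136,0.13,0,0,0.0084,0.0575,0.0136,0.2,0,0,0.0084,0.0575,0.0136,0.27,0,0,0.0084,0.0575,0.0136,0.31,0,0,0.0084,0.0575,0.0136,0.335,0,0,0.0084,0.0575,0.0136,0.355,0,0,0.0084,0.0575,0.0136,0.355,0,0,0.0084]

```text
t: 23.5
tool_pos: [0.4709, -0.3161, 0.0854]
tool_rot: [-2.936, 1.117, 0.002]
contact_force: [0.3, 0.1, 0.3]
opening: 0.0853
grip_force: 0.0
```

Run:
```python
from h import *
o=ctrl.get_obs();print(o['t'],o['tool_pos'],o['contact_force'])
rel([.47085,-.3153,.0765],Ryaw(-.726))
```

```text
23.5 [ 0.47086924 -0.31612876  0.08537844] [0.25646137 0.05788286 0.26247219]
rel [-0.0009, -0.001, 0.0148] [-0.0, 0.001, -0.0007] rows~ 1
```

Emit:
apply_moves:
  rows: [-0.0009,-0.001,0.007,0,0,0,-0.0009,-0.001,0.012,0,0,0,-0.0009,-0.001,0.0148,0,0,0,-0.0009,-0.001,0.0148,0,0,0]

```text
t: 23.9
tool_pos: [0.4712, -0.3163, 0.0777]
tool_rot: [2.936, -1.118, 0.001]
contact_force: [-0.8, -0.5, -0.2]
opening: 0.0855
grip_force: 0.0
```

Emit:
apply_moves:
  rows: [0,0,0,0,0,0,0,0,0,0,0,0,0,0,0,0,0,0,0,0,0,0,0,0,0,0,0,0,0,0,0,0,0,0,0,0]
  grip: 0
  grip_force: 30

```text
t: 24.5
tool_pos: [0.4712, -0.3163, 0.0778]
tool_rot: [2.936, -1.118, 0.001]
contact_force: [-0.7, 0.8, 5.6]
opening: 0.0428
grip_force: 30.6
```

Emit:
apply_moves:
  rows: [0,0,-0.03,0,0,0,0,0,-0.1,0,0,0,0,0,-0.18,0,0,0,0,0,-0.23,0,0,0,0,0,-0.23,0,0,0]

```text
t: 25.0
tool_pos: [0.4731, -0.318, 0.2212]
tool_rot: [2.932, -1.117, 0.016]
contact_force: [0.7, 0.2, -1.4]
opening: 0.0431
grip_force: 30.9
```

Run:
```python
from h import *
o=ctrl.get_obs();print(o['t'],o['tool_pos'],o['contact_force'],o['opening'])
rel([.515,-.013,.215],Ryaw(-.726))
```

```text
25.0 [ 0.47310499 -0.31795538  0.22120432] [ 0.65840958  0.17341874 -1.40096045] 0.04310200195363087
rel [-0.2861, -0.4259, 0.0072] [0.0, -0.0069, -0.0012] rows~ 7
```

Emit:
apply_moves:
  rows: [-0.03,-0.05,0,0,0,0,-0.07,-0.11,0,0,0,0,-0.11,-0.17,0,0,0,0,-0.15,-0.23,0,0,0,0,-0.19,-0.29,0,0,0,0,-0.23,-0.34,0,0,0,0,-0.26,-0.39,0,0,0,0,-0.28,-0.42,0,0,0,0,-0.286,-0.426,0,0,0,0,-0.286,-0.426,0,0,0,0,-0.286,-0.426,0,0,0,0,-0.286,-0.426,0,0,0,0]

```text
t: 26.2
tool_pos: [0.5127, -0.0121, 0.2148]
tool_rot: [2.935, -1.12, -0.001]
contact_force: [-0.6, -0.0, -1.5]
opening: 0.0432
grip_force: 30.9
```

Run:
```python
from h import *
o=ctrl.get_obs();print(o['t'],o['tool_pos'],o['tool_rot'],o['contact_force'],o['opening'])
rel([.515,-.013,.165],Ryaw(-.726))
grab('wrist');grab('side');c=load('wrist');np.savez('/tmp/wc.npz',**c);a=c['im'][0:400,120:520]
s=load('side');q=px(s,[[.515,-.013,.11]])[0].astype(int)
b=cv2.resize(s['im'][q[1]-40:q[1]+40,q[0]-40:q[0]+40],(400,400),interpolation=cv2.INTER_CUBIC)
cv2.imwrite('pics/held.png',np.hstack([a,b]))
```

```text
26.2 [ 0.51274328 -0.01212224  0.21484539] [ 2.93462468e+00 -1.12029291e+00 -8.14145437e-04] [-0.55196843 -0.01955641 -1.47663246] 0.04319664662723559
rel [0.0038, -0.0015, 0.0831] [0.0004, 0.0002, -0.0021] rows~ 1
```

View pics/held.png

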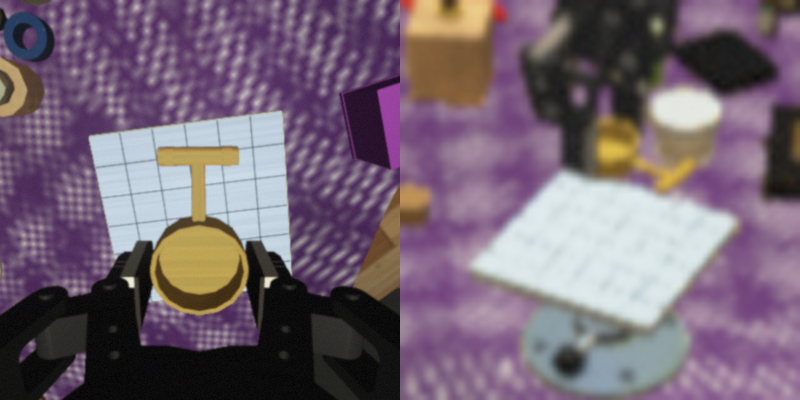

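Run:
```python
from h import *
c=np.load('/tmp/wc.npz')
C=cloud(c)
print('tube',np.median(C[151:161,285:350].reshape(-1,3),0),'arm near cup',np.median(C[198:212,314:322].reshape(-1,3),0),'cupfloor',np.median(C[255:275,300:335].reshape(-1,3),0))
print('rim back',np.median(C[305:311,310:325].reshape(-1,3),0),'rim front', C[216:222,300:318:4].reshape(-1,3)[:,2].round(4))
c=np.load('/tmp/w2.npz');P=cloud(c)
# stage corners read off w2
k=[(292,67),(390,137),(325,232),(227,170)]
W=np.array([w(c,*q,.0815) for q in k]);print(W.round(4),W.mean(0))
```

```text
tube [ 0.55035828 -0.04466906  0.15084313] arm near cup [ 0.53435989 -0.03061401  0.14970944] cupfloor [ 0.51019172 -0.00857695  0.14145562]
rim back [0.49823803 0.00196719 0.15362662] rim front [0.082  0.0816 0.1404 0.15   0.1498 0.0807 0.1408 0.1431 0.1493 0.1499
 0.1419 0.1432 0.145  0.1488 0.1509 0.1427 0.1441 0.1462 0.1488 0.1501
 0.145  0.1463 0.1477 0.1488 0.1485 0.1461 0.1464 0.1486 0.1495 0.1511]
[[ 0.5965  0.0023  0.0815]
 [ 0.5316 -0.0934  0.0815]
 [ 0.4312 -0.0296  0.0815]
 [ 0.4984  0.0705  0.0815]] [ 0.51439641 -0.01253584  0.0815    ]
```

Emit:
apply_moves:
  rows: [0.002,-0.001,0.03,0,0,0,0.0035,-0.0015,0.06,0,0,0,0.0035,-0.0015,0.078,0,0,0,0.0035,-0.0015,0.085,0,0,0,0.0035,-0.0015,0.087,0,0,0,0.0035,-0.0015,0.087,0,0,0,0.0035,-0.0015,0.087,0,0,0]

```text
t: 27.0
tool_pos: [0.5156, -0.0119, 0.164]
tool_rot: [-2.936, 1.118, -0.003]
contact_force: [0.1, -0.5, -0.2]
opening: 0.0429
grip_force: 30.9
```

Emit:
apply_moves:
  rows: [0,0,0.001,0,0,0,0,0,0.002,0,0,0,0,0,0.002,0,0,0]

```text
t: 27.3
tool_pos: [0.5151, -0.0118, 0.162]
tool_rot: [-2.936, 1.118, -0.0]
contact_force: [0.6, 0.7, -0.2]
opening: 0.0432
grip_force: 30.9
```

Emit:
apply_moves:
  rows: [0,0,0.001,0,0,0,0,0,0.002,0,0,0,0,0,0.002,0,0,0]

```text
t: 27.6
tool_pos: [0.515, -0.0118, 0.1606]
tool_rot: [2.936, -1.118, -0.0]
contact_force: [1.1, -0.7, -1.3]
opening: 0.0428
grip_force: 30.9
```

Emit:
apply_moves:
  rows: [0,0,0.001,0,0,0,0,0,0.002,0,0,0,0,0,0.002,0,0,0]

```text
t: 27.9
tool_pos: [0.515, -0.0118, 0.1593]
tool_rot: [2.936, -1.118, -0.0]
contact_force: [0.3, 0.8, -1.4]
opening: 0.0428
grip_force: 30.9
```

Emit:
apply_moves:
  rows: [0,0,0.001,0,0,0,0,0,0.0015,0,0,0,0,0,0.0015,0,0,0]

```text
t: 28.2
tool_pos: [0.5152, -0.0118, 0.159]
tool_rot: [2.936, -1.118, -0.0]
contact_force: [-2.4, 0.2, 2.6]
opening: 0.0431
grip_force: 31.2
```

Emit:
apply_moves:
  rows: [0,0,0,0,0,0,0,0,0,0,0,0,0,0,0,0,0,0,0,0,0,0,0,0,0,0,0,0,0,0]
  grip: 0.85
  grip_force: 20

```text
t: 28.7
tool_pos: [0.5151, -0.0119, 0.1585]
tool_rot: [-2.936, 1.118, 0.0]
contact_force: [0.3, 0.5, 0.4]
opening: 0.0727
grip_force: 0.0
```

Emit:
apply_moves:
  rows: [0,0,-0.01,0,0,0,0,0,-0.04,0,0,0,0,0,-0.1,0,0,0,0,0,-0.18,0,0,0,0,0,-0.26,0,0,0,0,0,-0.26,0,0,0,0,0,-0.26,0,0,0]

```text
t: 29.4
tool_pos: [0.5157, -0.0119, 0.317]
tool_rot: [-2.935, 1.118, -0.007]
contact_force: [-0.2, -0.6, -0.8]
opening: 0.0727
grip_force: 0.0
```

Run:
```python
from h import *
o=ctrl.get_obs();print(o['t'],o['tool_pos'],o['contact_force'],o['opening'])
grab('wrist');tilt();c=load('wrist');s=load('side');q=px(s,[[.51,-.013,.08]])[0].astype(int)
a=c['im'][0:400,120:520];b=cv2.resize(s['im'][q[1]-60:q[1]+50,q[0]-55:q[0]+55],(400,400),interpolation=cv2.INTER_CUBIC)
cv2.imwrite('pics/end.png',np.hstack([a,b]))
C=cloud(c);m=(abs(C[...,0]-.515)<.07)&(abs(C[...,1]+.013)<.07)&(abs(C[...,2]-.0805)<.005)&(c['im'][...,0]>150)
P=C[m]
for _ in range(5):
    A=np.c_[P[:,:2]-[.515,-.013],np.ones(len(P))];k=np.linalg.lstsq(A,P[:,2],rcond=None)[0];r=P[:,2]-A@k;P=P[abs(r)<.002]
print('wrist plane',k,len(P),cv2.minAreaRect(P[:,:2].astype(np.float32)))
m=(abs(C[...,0]-.515)<.035)&(abs(C[...,1]+.013)<.035)&(C[...,2]>.0945)&(C[...,2]<.102)
print('rim',m.sum(),cv2.minEnclosingCircle(C[m][:,:2].astype(np.float32)))
```

```text
29.4 [ 0.51574804 -0.01194664  0.31702406] [-0.16432144 -0.56310822 -0.84392749] 0.07271768649273848
side 637 u 0.0103 v -0.0032 h 0.0807
29.55 [ 0.5144 -0.0117  0.3126] [ 0.6 -0.5 -1. ]
wrist plane [ 0.0017284  -0.00340625  0.0816855 ] 11915 ((0.5145208835601807, -0.01134096086025238), (0.12017010152339935, 0.1191549003124237), 55.54927062988281)
rim 536 ((0.5237740874290466, -0.022133423015475273), 0.03599352389574051)
```

View pics/end.png

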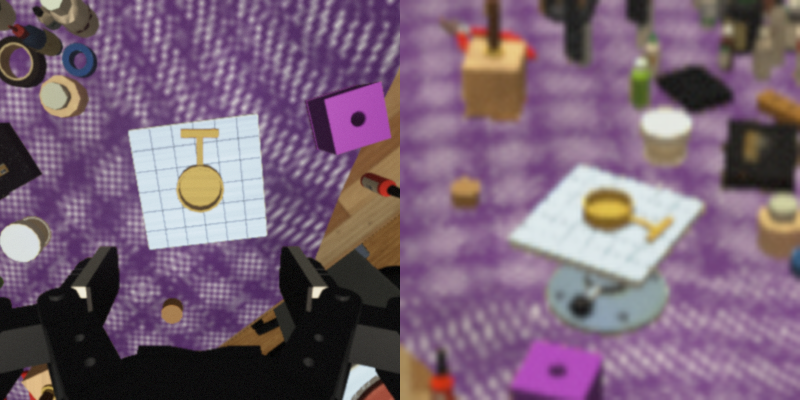

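Run:
```python
from h import *
c=load('wrist')
g=c['im'].astype(int);C=cloud(c)
m=(g[...,2]-g[...,0]>50)&(abs(C[...,0]-.52)<.06)&(abs(C[...,1]+.02)<.06)
m=cv2.morphologyEx(m.astype(np.uint8),cv2.MORPH_OPEN,np.ones((15,15)));ys,xs=np.nonzero(m)
r=cv2.minEnclosingCircle(np.c_[xs,ys].astype(np.float32));print(r,w(c,*r[0],.0985))
print(np.mean([w(c,120+u,v,.0807) for u,v in[(129,130),(257,115),(268,236),(148,249)]],0))
```

```text
((320.0, 188.0), 23.40949821472168) [ 0.51525235 -0.01220667  0.0985    ]
[ 0.51366545 -0.01147103  0.0807    ]
```

The cup is centred within 2 mm, the plate is level to about 0.2°, and the probe is back in its block.

```bash
python3 -c "
from station import ctrl
print(ctrl.finish_job())"
```

```text
the job is handed in; nothing more can be done
None
```

The job is handed in at about 30 s of the 72 s allowed: the stage was felt at several points, pressed level to about 0.2° by the wrist camera (hardest press about 15 N), the probe stands upright in its block, and the key cup sits mouth up within about 2 mm of the stage's middle.

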